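# Press home the pink tub's loose lid

### The job

On the gelato counter's tray, press the loose lid of the pink-lidded tub fully home with your fingertips: gently straight down, without lifting, tipping or shifting the tub. Leave the other three tubs and the spade untouched (the mint green lid stays loose, as that tub still waits for its topping), then draw the hand well clear of the tub, a good hand's breadth or more.

Things in the scene. Friction and masses are not known exactly. Their poses are not given: they have to be found in the camera images.
- tub_pink: the tub to close: kraft-brown paper gelato tub with a white band and a PINK round lid with a white paper disc on it; loose, 100 to 200 g, standing upright on the tray. The tub narrows to 62 mm across at its foot and is 75 mm across and 58 mm high without lid. Origin: centre of its underside; z up its axis
- lid_pink (a joint): how far the pink lid has been pressed down, in m: 0 = loose, standing 10 mm proud; 0.010 = fully home on a hard stop. It slides only straight along the tub's axis, resists with about 4 N of friction and stays where it is left, without springing back
- lid_pink_top (a point): centre of the flat upper face of the pink lid; moves down with it. The lid is 81 mm across, 12 mm thick. This point is 74 mm above the tub's underside when loose (joint 0) and 64 mm when home
- tub_mint: bystander: a tub of the same size and make with a MINT GREEN lid, which is loose in the same way and must stay so. Origin: centre of its underside
- lid_mint (a joint): how far the mint green lid is pressed down, in m, 0 to 0.010, same lid as the pink one; it starts loose, near 0
- tub_lemon: bystander: same tub with a YELLOW lid that is already home (64 mm high in all). Origin: centre of its underside
- tub_choc: bystander: same tub with a DARK BROWN lid that is already home (64 mm high in all). Origin: centre of its underside
- spade: bystander: gelato spade lying flat on the counter beside the tray, black handle, steel blade, 240 mm long, 45 mm wide, 14 mm high. Origin: near the middle, on its underside, where handle meets shank; x points to the blade
- tray: aluminium serving tray, fixed, 280 x 280 mm, floor 5 mm thick, rim 12 mm high; the four tubs stand on it about 140 mm apart in a square, in any order. Origin: centre of its underside

How it is judged:
On the way:
1. the fingers press the pink lid home (contact force between the fingers and tub_pink above 0.5 N and value of joint lid_pink above 0.008 m), for 0.05 s.
At the end, for the whole second after the job is handed in: Pink lid pressed down at least 8 of its 10 mm; its tub at rest, upright within 0.05 rad, within 15 mm of its start; mint lid pressed less than 3 mm; other tubs and spade within 6 mm of their starts; grasp point over 70 mm from the pink lid (value of joint lid_pink above 0.008 m and value of joint lid_mint below 0.003 m and distance of tub_pink from where it was at the start of the episode below 0.015 m and angle between tub_pink's own z axis and vertical below 0.05 rad and linear speed of tub_pink below 0.02 m/s and distance between the grasp point and lid_pink_top above 0.07 m and distance of each of tub_mint, tub_lemon, tub_choc, spade from where it was at the start of the episode below 0.006 m); the robot touches nothing.
It fails at once if the pink tub is pressed with more than 40 N (contact force between the fingers and tub_pink above 40 N).
It fails at once if the pink tub is tipped by more than 0.2 rad (angle between tub_pink's own z axis and vertical above 0.2 rad).
It fails at once if the pink tub is lifted (10 mm off the tray) or carried off (30 mm) (height (world z) of tub_pink above 0.015 m or distance of tub_pink from where it was at the start of the episode above 0.03 m).
It fails at once if another tub or the spade is touched by the robot (contact force between any of the fingers, the arm and tub_mint above 0.5 N or contact force between any of the fingers, the arm and tub_lemon above 0.5 N or contact force between any of the fingers, the arm and tub_choc above 0.5 N or contact force between any of the fingers, the arm and spade above 0.5 N).
It fails at once if another tub or the spade is moved over 6 mm, or the mint lid pressed down (value of joint lid_mint above 0.003 m or distance of any of tub_mint, tub_lemon, tub_choc, spade from where it was at the start of the episode above 0.006 m).
It also fails if it takes over 38 s, if anything falls off the work surface, if the arm or the gripper's body presses on something with over 40 N, if the wrist force passes 120 N, or if a joint passes its speed limit or range.

### The arm

A 6-joint arm with a two-finger parallel gripper is mounted at the origin on the work surface. World frame = base frame: x ahead of the robot, y to its left, z up, the work surface at z = 0. Lengths are in m, angles in rad, forces in N, time in s.
With the tool pointing down it reaches from about 0.225 to 0.875 m from the base axis. Payload 3.4 kg.
Tool frame: the origin (TCP) lies between the finger pads; the fingertips stand 14 mm ahead of it and the grasp point (between the pads) lies 5 mm behind it; z points along the fingers, y is the direction in which the jaws open and shut (so a half turn about z gives the same grasp; the last joint's range is limited). The gripper opens to 85 mm and grips with 20 to 120 N. Pads are 22 mm wide; open, the fingers measure 114 mm over their backs; the gripper's body (76 mm by 85 mm) begins 54 mm behind the grasp point. The pads swing forward as they close: fully open they stand 13 mm farther back than shut.
Start: joints at [-1.229, 0.276, 1.505, -0, 1.361, -0.121], TCP at [0.257, -0.515, 0.245] pointing down, gripper open.
Joint ranges: [-2.89, 2.89], [-0.75, 2.08], [0.22, 2.7], [-1.18, 4.32], [0.11, 2.71], [-2.7, 2.7]. Speed limits (rad/s): [2.57, 2.57, 3.14, 3.14, 3.14, 3.14].

### API

Orientations are given as a unit quaternion [w, x, y, z].
In Python, from rig import manip, get_image, job gives the robot as it stands. The module is installed in compiled form; this text tells all that it offers.
- The arm moves only by the tool step_arm, never from a script. Its argument "moves" is one flat list of numbers, 5 for each row, row after row: the shift along the tool's x, y, z as a fraction of full scale, then the turn about the tool's z as a fraction of full scale, then the gripper's target within -1 to 1 (shut at 1, half-way at 0, fully open at -1). In form: [dx, dy, dz, twist, hand, dx, dy, dz, twist, hand, ...]. A call has 1 to 5 rows; each row is the pose to reach, as a shift and turn from the pose commanded when the call began, along the tool's axes at that moment, turning the shorter way round; what a row does not reach only later rows make up. Full scale, the value 1, is 500 mm for a shift and pi rad for a turn. A row lasts 1/10 s, in which the tool goes at most 50 mm and 8.59 degrees, less where a joint would pass 70% of its speed; a pose out of reach is approached as far as the arm can. A call with a number of a shift or a turn outside -1 to 1 is refused whole. A call with a gripper value outside its range is refused whole. The fingers move at their own pace and stop on an object; "force" is the grip in N (left out, the last holds). Time passes only in rows, so rows that repeat a pose let the fingers close. It gives the time, the measured TCP pose, the force and the opening at its end, in the units of the state.
- manip.get_state(): the state, without advancing time (a new reading comes with each control period).
- get_image(name): name is "scene" or "top" or "wrist"; returns a dict with "frame" (480x640x3 uint8, blue, green, red), "fx", "fy", "cx", "cy" (pixels), "rvec" (rotation vector, rad) and "tvec" (3), from world to camera coordinates, as OpenCV has them; the wrist camera has in their place "T_tool_cam" (4x4, takes a point from camera to tool coordinates, whose origin is the TCP and whose axes are the flange's). Camera axes: x right, y down, z forward; pixel columns grow to the right and rows downward; lengths in m; the calibration is good to about 2 mm. A picture is of the moment at which its call begins: read the wrist's pose just before it. There is no depth.
- job.sign_off(): hands the job in, once; it reports no verdict.
The state is a dict: "clock": time; "qpos": joint angles; "qd": joint speeds; "effort": joint torques, N m; "position": TCP position; "ee_rot": TCP orientation; "contact_force": force on the tool from outside, world axes, zero at the start; "moment": the same for the moment, N m; "width": finger opening in m.
Only numpy, scipy, OpenCV 4.12 (cv2) and the standard library are available. Lean on these libraries where they do the work, as an engineer would, in place of code of your own. Each camera call takes 0.05 s, during which the arm holds its last target. There are 200 camera calls.

## Working session

There is one attempt and no reset: what is moved stays moved. The work goes in short steps, Python scripts to look and compute and a tool call to move; the robot and the scene stay as the last step left them, time stands still between calls to the robot, and variables do not carry over. Pictures are saved under pics/ and viewed, about 8 in all and at most 12, crops included, and the job is handed in when it is done.

Besides the shell and the picture viewer there is one more tool, called after "Request:" by a JSON object that holds its "method" and its "body", one argument or row to a line. step_arm: Moves the arm, as the interface text tells. Its arguments: {"type":"object","properties":{"moves":{"type":"array","items":{"type":"number","minimum":-1,"maximum":1}},"force":{"type":"number"}},"required":["moves"]}

```bash
mkdir -p pics; python3 - <<'E'
from rig import manip,get_image
import cv2,numpy as np
s=manip.get_state();print({k:np.round(v,3) for k,v in s.items()})
for n in("top","scene"):
    d=get_image(n);cv2.imwrite(f"pics/{n}1.png",d["frame"]);print(n,d["fx"],d["cx"],d["cy"],d["rvec"],d["tvec"])
E
```

```text
{'clock': np.float64(0.0), 'qpos': array([-1.229,  0.277,  1.506,  0.   ,  1.361, -0.121]), 'qd': array([ 0.001, -0.002,  0.   , -0.001,  0.001, -0.002]), 'effort': array([ 0.0000e+00, -4.1677e+01, -2.4581e+01,  0.0000e+00,  1.1000e-02,
        0.0000e+00]), 'position': array([ 0.257, -0.514,  0.244]), 'ee_rot': array([-0.001,  0.973,  0.229, -0.   ]), 'contact_force': array([0.028, 0.815, 0.439]), 'moment': array([ 0.027,  0.024, -0.031]), 'width': np.float64(0.086)}
top 489.42093366390236 315.7284430389987 239.31594278354325 [ 2.20061362 -2.1591367   0.08863054] [0.0538086  0.56653545 0.70028085]
scene 553.1338919911562 320.86266049924683 244.91021626136006 [ 1.15944933  2.43346644 -0.93150291] [ 0.31484531 -0.33216034  1.15983215]
```

View pics/top1.png

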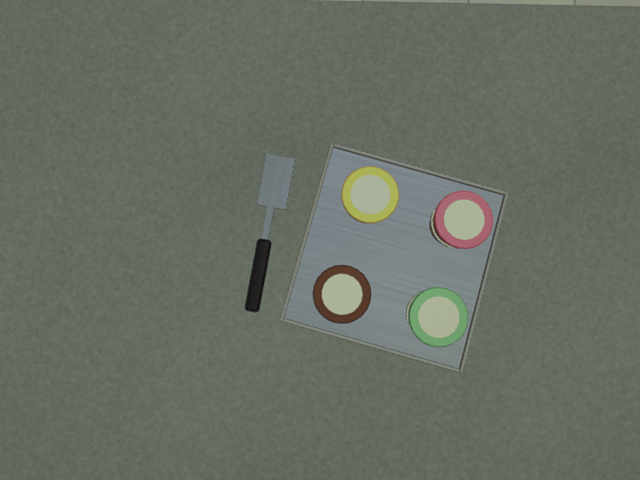

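View pics/scene1.png

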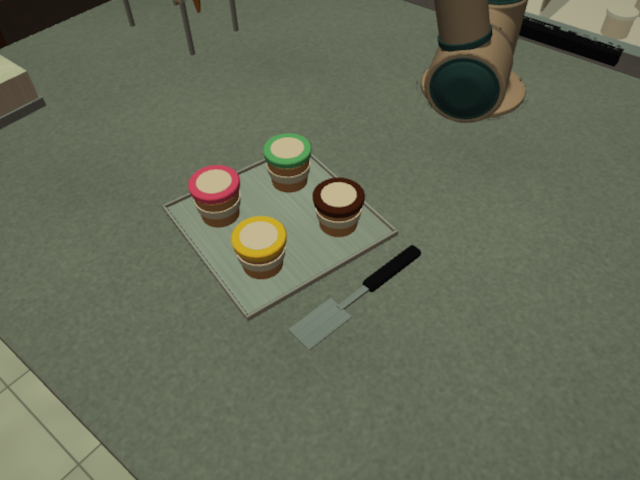

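The top view shows the pink lid at about (463,219), mint (438,317), yellow (370,194) and brown (342,294). The spade is at the left. In the scene view pink is at (215,183). Next I'll measure the lid centres.

```bash
cat > h.py <<'E'
import cv2,numpy as np
from scipy.spatial.transform import Rotation as R
def pose(d): return R.from_rotvec(np.ravel(d["rvec"])).as_matrix(),np.ravel(d["tvec"])
def ray(d,u,v):
    M,t=pose(d);return -M.T@t, M.T@np.array([(u-d["cx"])/d["fx"],(v-d["cy"])/d["fy"],1])
def onplane(d,u,v,z):
    c,r=ray(d,u,v);return c+r*(z-c[2])/r[2]
def blob(f,lo,hi):
    m=cv2.inRange(cv2.cvtColor(f,cv2.COLOR_BGR2HSV),lo,hi)
    c=max(cv2.findContours(m,cv2.RETR_EXTERNAL,cv2.CHAIN_APPROX_NONE)[0],key=cv2.contourArea)
    return cv2.fitEllipse(cv2.convexHull(c))
COL=dict(pink=((165,90,80),(179,255,255)),mint=((50,70,60),(75,255,255)),lemon=((22,110,80),(32,255,255)))
E
python3 - <<'E'
from rig import manip,get_image
from h import *
D={n:get_image(n) for n in("top","scene")}
for k,(lo,hi) in COL.items():
    z=.069 if k=="lemon" else .079
    for n,d in D.items():
        e=blob(d["frame"],lo,hi);print(k,n,np.round(e[0],1),np.round(e[1],1),onplane(d,*e[0],z).round(4))
d=D["top"]
for k,u,v,z in(("choc",342,294,.069),("spadehandle",258,275,.01),("blade",277,181,.005)):print(k,onplane(d,u,v,z).round(3))
# white disc of pink lid in both views (top face)
P=[];
for n,u,v in(("top",463,219),("scene",215,183)):
    g=D[n]["frame"][v-25:v+25,u-25:u+25];h=cv2.cvtColor(g,cv2.COLOR_BGR2HSV)
    m=cv2.inRange(h,(15,0,130),(60,110,255));nl,lab,st,ce=cv2.connectedComponentsWithStats(m)
    i=1+st[1:,4].argmax();p=ce[i]+[u-25,v-25];P.append(ray(D[n],*p));print(n,"disc",p,st[i],onplane(D[n],*p,.079).round(4))
(c1,r1),(c2,r2)=P;s=np.linalg.lstsq(np.c_[r1,-r2],c2-c1,rcond=None)[0];a,b=c1+s[0]*r1,c2+s[1]*r2
print("tri",((a+b)/2).round(4),np.linalg.norm(a-b))
s=manip.get_state();M=R.from_quat(s["ee_rot"],scalar_first=True).as_matrix();t=np.array([*((a+b)/2)[:2],.17])
print(s["position"],M.round(3),"tool shift mm",(M.T@(t-s["position"])*1000).round(1))
E
```

```text
pink top [463.  219.4] [57.2 58.6] [ 0.592  -0.1364  0.079 ]
pink scene [213.7 183.8] [38.1 52. ] [ 0.5979 -0.129   0.079 ]
mint top [437.8 316.5] [58.1 59.7] [ 0.4598 -0.1018  0.079 ]
mint scene [287.  150.1] [35.3 49.2] [ 0.4664 -0.0946  0.079 ]
lemon top [369.7 194.3] [55.7 56.8] [ 0.6261 -0.0095  0.069 ]
lemon scene [258.1 235.9] [40.3 56.1] [ 0.6281 -0.0068  0.069 ]
choc [0.487 0.027 0.069]
spadehandle [0.511 0.15  0.01 ]
blade [0.655 0.126 0.005]
top disc [463.65344964 219.20063442] [   6    6   40   40 1261] [ 0.5923 -0.1373  0.079 ]
scene disc [213.31158238 180.94290375] [  7  12  34  23 613] [ 0.5936 -0.1344  0.079 ]
tri [ 0.5922 -0.1375  0.0765] 0.0012847714643560639
[ 0.25662606 -0.51422794  0.24477354] [[ 0.895  0.446 -0.   ]
 [ 0.446 -0.895  0.001]
 [ 0.    -0.001 -1.   ]] tool shift mm [ 468.5 -187.2   75. ]
```

Request:
{"method": "step_arm", "body": {
  "moves": [0.09,-0.036,0,0,1,0.18,-0.072,0,0,1,0.27,-0.108,0,0,1,0.36,-0.144,0,0,1,0.45,-0.18,0,0,1],
  "force": 30
}}

```text
clock: 0.7
position: [0.4188, -0.332, 0.2453]
ee_rot: [0.0, 0.973, 0.229, 0.0]
contact_force: [0.7, 0.1, -0.2]
width: 0.0124
```

Request:
{"method": "step_arm", "body": {
  "moves": [0.09,-0.036,0,0,1,0.18,-0.072,0,0,1,0.27,-0.108,0,0,1,0.36,-0.144,0,0,1,0.43,-0.172,0,0,1]
}}

```text
clock: 1.2
position: [0.5733, -0.1581, 0.2451]
ee_rot: [-0.0, 0.973, 0.23, 0.0]
contact_force: [0.5, -1.0, 0.5]
width: 0.0
```

Request:
{"method": "step_arm", "body": {
  "moves": [0.05,-0.02,0,0,1,0.055,-0.022,0.05,0,1,0.055,-0.022,0.1,0,1,0.055,-0.022,0.15,0,1,0.055,-0.022,0.15,0,1]
}}

```text
clock: 1.7
position: [0.589, -0.1374, 0.1665]
ee_rot: [-0.002, 0.973, 0.23, -0.004]
contact_force: [-0.5, 0.7, 0.6]
width: -0.0002
```

```bash
python3 - <<'E'
from rig import manip,get_image
from h import *
s=manip.get_state();print({k:np.round(v,4) for k,v in s.items()})
M=R.from_quat(s["ee_rot"],scalar_first=True).as_matrix()
d=get_image("wrist");f=d["frame"];cv2.imwrite("pics/wrist1.png",f)
T=np.array(d["T_tool_cam"]);print(T.round(3))
h=cv2.cvtColor(f,cv2.COLOR_BGR2HSV)
e=blob(f,*COL["pink"]);print(e)
r=M@T[:3,:3]@[(e[0][0]-d["cx"])/d["fx"],(e[0][1]-d["cy"])/d["fy"],1];c=s["position"]+M@T[:3,3]
print("lid",c+r*(.077-c[2])/r[2])
print("shift mm",(M.T@(np.array([.592,-.137,.12])-s["position"])*1000).round(1))
cv2.imwrite("pics/scene2.png",get_image("scene")["frame"])
E
```

```text
{'clock': np.float64(1.7), 'qpos': array([-3.4410e-01,  3.7620e-01,  1.5564e+00, -1.0000e-04,  1.2175e+00,
        7.6360e-01]), 'qd': array([-0.0044, -0.0336, -0.0705,  0.0007,  0.0369,  0.0006]), 'effort': array([ 8.64000e-02, -4.63128e+01, -2.35735e+01,  8.90000e-03,
       -3.88300e-01,  0.00000e+00]), 'position': array([ 0.589 , -0.1374,  0.1665]), 'ee_rot': array([-0.0023,  0.9733,  0.2295, -0.0036]), 'contact_force': array([-0.5243,  0.7198,  0.5999]), 'moment': array([ 0.0374,  0.0354, -0.0554]), 'width': np.float64(-0.0002)}
[[ 0.001 -0.947 -0.32   0.083]
 [ 1.     0.001  0.001 -0.001]
 [-0.001 -0.32   0.947 -0.126]
 [ 0.     0.     0.     1.   ]]
((325.38287353515625, 244.3264617919922), (111.35344696044922, 118.01204681396484), 89.42969512939453)
lid [ 0.59499932 -0.1360052   0.077     ]
shift mm [ 3.1  1.3 46.4]
```

View pics/wrist1.png

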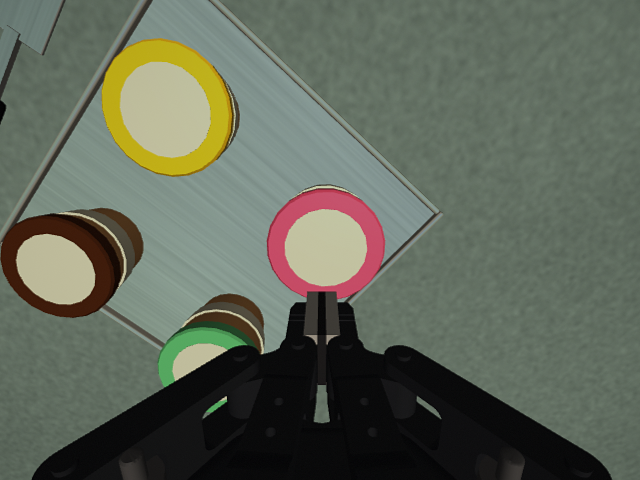

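The wrist view shows the pink lid centred at (325,244), ahead of the closed fingertips. It gives (0.595,-0.136), within a few mm of the top view.

Request:
{"method": "step_arm", "body": {
  "moves": [0.01,0.002,0.04,0,1,0.01,0.002,0.08,0,1,0.01,0.002,0.11,0,1,0.01,0.002,0.12,0,1,0.01,0.002,0.12,0,1]
}}

```text
clock: 2.3
position: [0.5969, -0.1375, 0.111]
ee_rot: [0.0, 0.973, 0.229, 0.0]
contact_force: [1.4, 0.8, -0.1]
width: -0.0
```

Request:
{"method": "step_arm", "body": {
  "moves": [0,0,0,0,1,0,0,0,0,1]
}}

```text
clock: 2.5
position: [0.5973, -0.1375, 0.1117]
ee_rot: [0.001, 0.973, 0.229, 0.001]
contact_force: [0.2, -0.5, -0.4]
width: 0.0002
```

```bash
python3 - <<'E'
from rig import manip,get_image
from h import *
s=manip.get_state();print(s["position"].round(4),s["ee_rot"].round(4),s["contact_force"].round(2))
a=get_image("scene")["frame"][130:290,120:360];b=get_image("wrist")["frame"]
cv2.imwrite("pics/c3.png",np.hstack([cv2.resize(a,(480,320)),cv2.resize(b,(320,320))[:, :]]))
E
```

```text
[ 0.5973 -0.1375  0.1117] [8.000e-04 9.734e-01 2.293e-01 1.100e-03] [ 0.17 -0.53 -0.43]
```

View pics/c3.png

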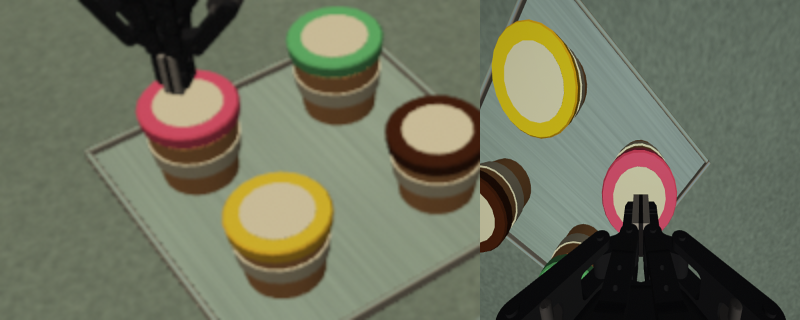

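The fingertips hang about 20 mm above the pink lid, near its centre. I'll go down gently.

Request:
{"method": "step_arm", "body": {
  "moves": [-0.006,-0.002,0.01,0,1,-0.006,-0.002,0.02,0,1,-0.006,-0.002,0.028,0,1,-0.006,-0.002,0.032,0,1,-0.006,-0.002,0.032,0,1]
}}

```text
clock: 3.1
position: [0.5931, -0.1375, 0.0937]
ee_rot: [-0.0, 0.973, 0.229, -0.0]
contact_force: [0.4, -0.4, 0.2]
width: -0.0003
```

Request:
{"method": "step_arm", "body": {
  "moves": [0,0,0.002,0,1,0,0,0.004,0,1,0,0,0.006,0,1,0,0,0.008,0,1,0,0,0.008,0,1]
}}

```text
clock: 3.6
position: [0.5935, -0.1377, 0.0907]
ee_rot: [0.0, 0.973, 0.229, 0.0]
contact_force: [-0.7, -0.4, 3.0]
width: 0.0001
```

Contact at about 3 N. I'll continue in 1 mm rows.

Request:
{"method": "step_arm", "body": {
  "moves": [0,0,0.002,0,1,0,0,0.004,0,1,0,0,0.006,0,1,0,0,0.008,0,1,0,0,0.008,0,1]
}}

```text
clock: 4.1
position: [0.5935, -0.1377, 0.0862]
ee_rot: [0.0, 0.973, 0.229, 0.0]
contact_force: [0.2, -0.5, 3.6]
width: -0.0
```

Request:
{"method": "step_arm", "body": {
  "moves": [0,0,0.002,0,1,0,0,0.004,0,1,0,0,0.005,0,1,0,0,0.005,0,1]
}}

```text
clock: 4.5
position: [0.5935, -0.1377, 0.0837]
ee_rot: [0.0, 0.973, 0.229, 0.0]
contact_force: [-0.1, 0.5, 2.5]
width: 0.0002
```

Request:
{"method": "step_arm", "body": {
  "moves": [0,0,0.001,0,1,0,0,0.002,0,1,0,0,0.002,0,1]
}}

```text
clock: 4.8
position: [0.5935, -0.1377, 0.0831]
ee_rot: [0.0, 0.973, 0.229, 0.0]
contact_force: [0.4, 0.4, 4.7]
width: -0.0
```

Request:
{"method": "step_arm", "body": {
  "moves": [0,0,0.001,0,1,0,0,0.001,0,1]
}}

```text
clock: 5.0
position: [0.5935, -0.1377, 0.083]
ee_rot: [0.0, 0.973, 0.229, 0.0]
contact_force: [-0.6, 0.6, 8.1]
width: 0.0001
```

Request:
{"method": "step_arm", "body": {
  "moves": [0,0,0.001,0,1,0,0,0.001,0,1]
}}

```text
clock: 5.2
position: [0.5936, -0.1377, 0.083]
ee_rot: [0.0, 0.973, 0.229, 0.0]
contact_force: [-2.1, 1.2, 9.8]
width: 0.0001
```

The fingertips have stopped at z≈0.069, which is the home height, and the force is rising without further motion. I'll retreat straight up.

Request:
{"method": "step_arm", "body": {
  "moves": [0,0,-0.01,0,1,0,0,-0.05,0,1,0,0,-0.12,0,1,0,0,-0.2,0,1,0,0,-0.28,0,1]
}}

```text
clock: 5.7
position: [0.5925, -0.1374, 0.2221]
ee_rot: [-0.001, 0.973, 0.229, -0.001]
contact_force: [-0.0, -0.4, -0.2]
width: -0.0
```

Request:
{"method": "step_arm", "body": {
  "moves": [-0.08,0.03,-0.02,0,1,-0.16,0.06,-0.04,0,1,-0.24,0.1,-0.04,0,1,-0.3,0.12,-0.04,0,1,-0.3,0.12,-0.04,0,1]
}}

```text
clock: 6.2
position: [0.4829, -0.2606, 0.2413]
ee_rot: [-0.0, 0.974, 0.227, -0.001]
contact_force: [0.7, 0.3, -0.0]
width: -0.0001
```

```bash
python3 - <<'E'
from rig import manip,get_image
from h import *
s=manip.get_state();print(s["position"].round(3),s["contact_force"].round(2),s["qd"].round(3))
D={n:get_image(n) for n in("top","scene")}
for k,(lo,hi) in COL.items():
    z=.079 if k=="mint" else .069
    for n,d in D.items():
        e=blob(d["frame"],lo,hi);print(k,n,np.round(e[0],1),onplane(d,*e[0],z).round(4))
cv2.imwrite("pics/c4.png",np.hstack([cv2.resize(D["scene"]["frame"][120:290,150:380],(460,340),interpolation=2),cv2.resize(D["top"]["frame"][120:390,230:520],(340,340))]))
E
```

```text
[ 0.483 -0.261  0.241] [ 0.69  0.31 -0.03] [ 0.053  0.016 -0.019  0.066 -0.008  0.035]
pink top [461.2 220.2] [ 0.5921 -0.1368  0.069 ]
pink scene [214.6 188.1] [ 0.5971 -0.1302  0.069 ]
mint top [437.8 316.5] [ 0.4598 -0.1018  0.079 ]
mint scene [287.  150.1] [ 0.4663 -0.0946  0.079 ]
lemon top [369.7 194.3] [ 0.6261 -0.0095  0.069 ]
lemon scene [258.1 235.9] [ 0.6281 -0.0068  0.069 ]
```

View pics/c4.png

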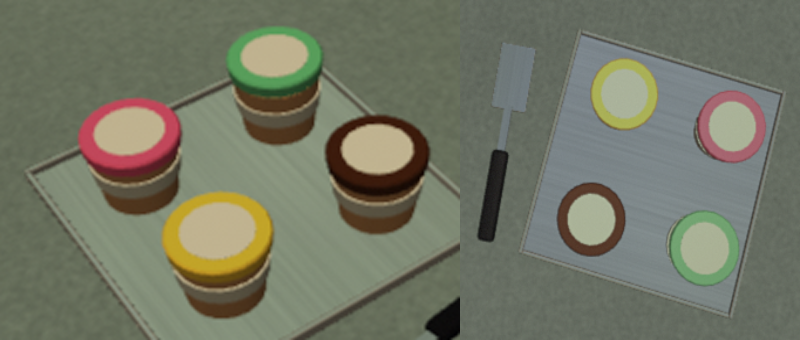

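The view shows the pink lid seated like the yellow and brown ones, and the pink tub hasn't shifted. The mint lid still stands proud and the others haven't moved, so I'm handing the job in.

Request:
{"method": "step_arm", "body": {
  "moves": [0,0,0,0,1,0,0,0,0,1,0,0,0,0,1]
}}

```text
clock: 6.6
position: [0.4866, -0.2574, 0.2416]
ee_rot: [-0.0, 0.973, 0.23, -0.0]
contact_force: [0.6, 0.5, 0.4]
width: 0.0002
```

```bash
python3 -c "
from rig import job
print(job.sign_off())"
```

```text
the job is handed in; nothing more can be done
None
```

I pressed the pink lid fully home with the closed fingertips and handed the job in at 6.6 s. Sign-off gives no verdict.

- **Press:** I pushed straight down in steps of 1 mm or less. The lid slid at about 3–4 N and stopped with the fingertips at z ≈ 0.069 m, the home height. The highest reading was about 10 N.
- **Retreat:** I drew straight up and then back. The hand ended about 0.23 m from the pink lid, with no contact force beyond sensor noise.
- **Last images:** The pink tub measured within about 1 mm of its start in both views and looked upright. The mint and lemon readings were unchanged, with the mint lid still standing proud. I checked the brown-lidded tub and the spade by eye only; both looked unmoved.
- **Disagreement:** Lid positions from the scene camera differed from the top camera by 3–10 mm. I aimed by the top camera, the two-view fix and the wrist camera, which agreed to about 3 mm.

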